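# Gauge the smoking wood and pack its crate

## Robot

A 7-joint arm with a two-finger parallel gripper is mounted at the origin on the work surface. World frame = base frame: x ahead of the robot, y to its left, z up, the work surface at z = 0. Lengths are in m, angles in rad, forces in N, time in s.
With the tool pointing down it reaches from about 0.425 to 0.825 m from the base axis. Payload 3.6 kg.
Tool frame: the origin (TCP) lies where the fingers leave the gripper's body, on its centre line; the fingertips stand 73 mm ahead of it and the grasp point (between the pads) lies 54 mm ahead of it; z points along the fingers, y is the line along which they close (so a half turn about z gives the same grasp; the last joint's range is limited). The gripper opens to 85 mm and grips with 20 to 120 N. Pads are 22 mm wide; open, the fingers measure 114 mm over their backs; the gripper's body (76 mm by 85 mm) begins 54 mm behind the grasp point. The pads swing forward as they close: fully open they stand 13 mm farther back than shut.
Start: joints at [-1.325, 0.615, -0.013, 1.423, 0.008, 1.103, -0.04], TCP at [0.174, 0.626, 0.304] pointing down, gripper open.
Joint ranges: [-3.12, 3.12], [-0.3, 2.06], [-1.34, 1.32], [0.26, 2.42], [-1.36, 4.5], [0.01, 1.98], [-2.84, 2.84]. Speed limits (rad/s): [2.79, 2.79, 3.14, 3.14, 3.14, 3.14, 3.14].

## Interface

Orientations are given as a unit quaternion [x, y, z, w].
In Python, from station import arm, snapshot, camera_info, ticket gives the robot as it stands. Calls block until the motion is done:
- arm.movep(position, orientation): joint-space move of the TCP to a pose.
- arm.line_to(position, velocity=0.15, ori=None): straight line of the TCP; ori=None keeps the orientation; velocity is the mean speed in m/s.
- arm.move_j(angles): joint-space move.
- arm.move_gripper(opening, effort=None): opening from 0.0 (shut) to 1.0 (fully open); effort is the grip in N (None keeps the last); returns when the fingers have stopped.
- arm.pause(seconds).
- arm.ik(position, orientation): joint angles nearest the present ones, or None.
- snapshot(name): name is "scene" or "top" or "wrist"; returns the picture (400x640x3 uint8, blue, green, red); there is no depth.
- camera_info(name): a dict with "fx", "fy", "cx", "cy" (pixels), "dist_coeffs" ([k1, k2, p1, p2, k3] as OpenCV has them; the pictures are not rectified), "R" (3x3) and "t" (3): a world point X has camera coordinates R X + t; the wrist camera has in their place "T_tool_cam" (4x4, takes a point from camera to tool coordinates, whose origin is the TCP and whose axes are the flange's). Camera axes: x right, y down, z forward; pixel columns grow to the right and rows downward; lengths in m; the calibration is good to about 2 mm. A picture is of the moment at which its call begins: read the wrist's pose just before it. camera_info takes no time and is no camera call.
A pose or a line that the arm cannot do raises arm.MotionError and nothing moves.
- ticket.finish_job(): hands the job in; it is judged then, once.
Readings, each from a call of its own:
- arm.read_time(): time.
- arm.read_joint_positions(): joint angles.
- arm.read_dq(): joint speeds.
- arm.read_effort(): joint torques, N m.
- arm.read_tool_pos(): TCP position.
- arm.read_eef_rot(): TCP orientation.
- arm.read_ft_force(): force on the tool from outside, world axes, zero at the start.
- arm.read_wrist_torque(): the same for the moment, N m.
- arm.read_opening(): opening from 0.0 (shut) to 1.0 (fully open).
- arm.read_finger_force(): force on a finger pad.
Only numpy, scipy, OpenCV 4.12 (cv2) and the standard library are available. Lean on these libraries where they do the work, as an engineer would, in place of code of your own. Each camera call takes 0.05 s, during which the arm holds its last target. There are 200 camera calls.

## Task

Gauge the pieces of smoking wood that are on the terrace table in the bench caliper, one at a time and from the thickest to the thinnest (oak, cherry, apple, walnut; some may be missing): stand each between the jaws and slide the moving jaw up gently until both jaws press firmly on the wood for a moment. Pack all the pieces upright in one row in the low open crate, flat on its floor, and finally leave the caliper slid fully shut and the other things on the table where they are.

Things in the scene. Friction and masses are not known exactly. Their poses are not given: they have to be found in the camera images.
- oak: smoking-wood piece, pale oak, almost straw-coloured: upright block, 62 x 62 mm square section, 66 mm high; origin at the centre of its underside, z up, x and y square to its sides. May be absent (None).
- cherry: smoking-wood piece, dark red cherry: upright cylinder, 57 mm diameter round section, 66 mm high; origin at the centre of its underside, z up. May be absent (None).
- apple: smoking-wood piece, light orange-brown apple wood: upright cylinder, 52 mm diameter round section, 66 mm high; origin at the centre of its underside, z up. May be absent (None).
- walnut: smoking-wood piece, very dark brown walnut: upright block, 47 x 47 mm square section, 66 mm high; origin at the centre of its underside, z up, x and y square to its sides. May be absent (None).
- caliper: bench caliper, fixed to the table. Steel beam along its own y, 22 wide, 30 mm high, lying at x = +75 mm; beam and feet span x = +50..+100 mm, y = -105..+145 mm. The jaws reach from the beam towards -x over the bare table; pieces stand on the table itself between them. z up, z = 0 on the table.
- anvil: the caliper's fixed dark steel jaw: 22 mm thick, top 50 mm above the table, spanning x = -35..+85 mm of the caliper; its origin lies at table height in its contact face, which is the plane y = -60 mm of the caliper and looks to +y
- jaw: the caliper's sliding dark steel jaw: 22 mm thick, top 50 mm above the table, spanning x = -35..+60 mm; origin at table height in its contact face, which looks to -y of the caliper at the fixed jaw. Axes as the caliper's; its y in the fixed jaw's frame is the gap between the jaws: 0 shut, 115 mm fully open. It stays where it is left (about 2 N to slide it)
- jaw_fin (a point): grip point of the sliding jaw's red upright fin, 75 mm above the table, over the beam: the fin is 18 mm thick along the caliper's y, 36 mm along its x, from 45 to 91 mm above the table. It lies at x = +75 mm of the caliper and 41 mm behind (+y of) the sliding jaw's contact face; axes as the caliper's
- bay (a point): point on the table in the fixed jaw's contact face, at x = 0 of the caliper (half-way out along the jaws); axes as the caliper's: y points to the sliding jaw
- crate: low open wooden tray crate, fixed, 201 (own x) x 88 (own y) x 30 mm high, walls and floor 8 mm; inside 185 x 72 mm, 22 mm deep; origin at the centre of its underside, 8 mm below the inner floor. The pieces fit upright in a single row along its x
- crate_in (a point): centre of the crate's inner floor, axes as the crate's
- mug: bystander: red enamel mug, 84 dia x 80 high, on the table near the robot; origin at the centre of its underside
- tenderizer: bystander: steel meat tenderizer, lying, about 235 long, 70 high at the head; origin at the centre of its underside
- tongs: bystander: grey silicone tongs, lying, 280 long; origin at the centre of its underside
- tin: bystander: steel spice tin, 66 dia x 70 high; origin at the centre of its underside
- mill: bystander: wooden pepper mill, 56 dia x 140 high; origin at the centre of its underside

How it is judged:
By the outcome, as a careful person would: the job done as asked, in the order asked, and still so for the second after the job is handed in, with the robot touching nothing.
Of oak, cherry, apple, walnut only 2 to 3 are there at a start; the rules pass over those that are not, and their reading is None.
At some moment in a run one of oak, cherry, apple, walnut may be knocked a few centimetres aside while the robot is not near it.
It also fails if it takes over 210 s, if anything falls off the work surface, if the arm or the gripper's body presses on something with over 40 N, if the wrist force passes 120 N, or if a joint passes its speed limit or range.

## Working session

There is one attempt and no reset: what is moved stays moved. The work goes in short steps, each a Python script; the robot and the scene stay as the last script left them, time stands still between calls to the robot, and variables do not carry over. Pictures are saved under pics/ and viewed, at most 14 in all, crops included, and the job is handed in when it is done.

```bash
ls; mkdir -p pics
python3 - <<'E'
from station import arm, snapshot, camera_info
import cv2
for n in("scene","top","wrist"):
    cv2.imwrite(f"pics/{n}0.png",snapshot(n)); print(n,camera_info(n))
print(arm.read_time(),arm.read_tool_pos(),arm.read_eef_rot())
E
```

```text
pics
scene {'fx': 365.52846404016356, 'fy': 365.52846404016356, 'cx': 321.283607214381, 'cy': 200.2276498280137, 'dist_coeffs': array([-0.02261868,  0.        ,  0.        ,  0.        ,  0.        ]), 'R': array([[-0.67844209,  0.73453501, -0.01321531],
       [ 0.53752278,  0.48405204, -0.69048019],
       [-0.50078497, -0.47555436, -0.72323057]]), 't': array([ 0.39233783, -0.24350865,  1.22550916])}
top {'fx': 425.4513563436744, 'fy': 425.4513563436744, 'cx': 322.50207887313826, 'cy': 199.461827502489, 'dist_coeffs': array([-0.08903052,  0.        ,  0.        ,  0.        ,  0.        ]), 'R': array([[-2.56189530e-02, -9.99671779e-01, -5.23770980e-05],
       [-9.88114796e-01,  2.53307218e-02, -1.51616304e-01],
       [ 1.51567868e-01, -3.83249639e-03, -9.88439423e-01]]), 't': array([-0.0034121 ,  0.58906625,  0.96311559])}
wrist {'fx': 314.01799125284856, 'fy': 314.01799125284856, 'cx': 323.6006821233467, 'cy': 200.01361268261155, 'dist_coeffs': array([-0.04494425,  0.        ,  0.        ,  0.        ,  0.        ]), 'T_tool_cam': array([[ 3.75866637e-04, -9.58806764e-01, -2.84058881e-01,
         7.27410460e-02],
       [ 9.99999780e-01,  5.15392838e-04, -4.16447408e-04,
         3.35841924e-04],
       [ 5.45694504e-04, -2.84058662e-01,  9.58806747e-01,
        -7.04421985e-02],
       [ 0.00000000e+00,  0.00000000e+00,  0.00000000e+00,
         1.00000000e+00]])}
0.15 [0.17437996 0.62571348 0.30297037] [ 1.35459726e-01  9.90782331e-01 -1.00986846e-03 -1.27126944e-04]
```

View pics/top0.png

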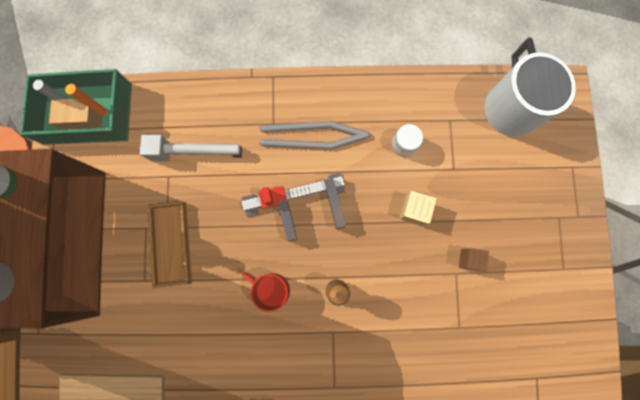

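View pics/scene0.png

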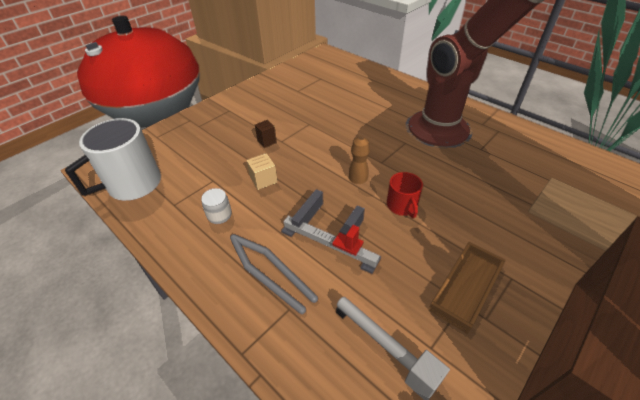

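Top view: oak at (420,208), walnut at (474,260), mill (338,292), mug (270,291), caliper with red fin (272,196), anvil (335,205), crate (170,245), tin, tongs and tenderizer behind. No cherry or apple is visible. The shelf box at left (60,240) may be an obstacle. Next I'll view the wrist picture and measure coarsely.

```bash
cat > h.py <<'E'
import numpy as np, cv2
from station import arm, snapshot, camera_info
from scipy.spatial.transform import Rotation as Rn
def cam(name):
    c=camera_info(name); K=np.array([[c['fx'],0,c['cx']],[0,c['fy'],c['cy']],[0,0,1.]]); d=np.array(c['dist_coeffs'],float)
    if name!='wrist': return K,d,np.array(c['R']),np.array(c['t'])
    T=np.eye(4); T[:3,:3]=Rn.from_quat(arm.read_eef_rot()).as_matrix(); T[:3,3]=arm.read_tool_pos()
    M=np.linalg.inv(T@np.array(c['T_tool_cam'])); return K,d,M[:3,:3],M[:3,3]
def ray(c,uv):
    K,d,R,t=c; p=cv2.undistortPoints(np.float64(uv).reshape(-1,1,2),K,d)[:,0]
    return -R.T@t,np.c_[p,np.ones(len(p))]@R
def onz(c,uv,z):
    o,v=ray(c,uv); return o+v*((z-o[2])/v[:,2])[:,None]
def proj(c,X):
    K,d,R,t=c; return cv2.projectPoints(np.float64(X).reshape(-1,1,3),cv2.Rodrigues(R)[0],t,K,d)[0][:,0]
def two(c1,uv1,c2,uv2):
    o1,v1=ray(c1,uv1);o2,v2=ray(c2,uv2);A=np.c_[v1[0],-v2[0]]
    s=np.linalg.lstsq(A,o2-o1,rcond=None)[0];a=o1+s[0]*v1[0];b=o2+s[1]*v2[0];return (a+b)/2,np.linalg.norm(a-b)
def shot(name,f=None):
    c=cam(name); im=snapshot(name)
    if f: cv2.imwrite(f'pics/{f}.png',im)
    return c,im
def down(a):  # tool pointing down, closing line (tool y) at world angle a
    y=np.array([np.cos(a),np.sin(a),0]); z=np.array([0,0,-1.]); return Rn.from_matrix(np.c_[np.cross(y,z),y,z]).as_quat()
E
python3 - <<'E'
from h import *
T=cam('top');S=cam('scene')
for n,uv,z in [('oak',(420,208),.066),('wal',(474,258),.066),('mill',(338,292),.07),('mug',(270,291),.08),('fin',(272,192),.091),('beamR',(340,184),.03),('beamL',(250,204),.03),('anvil tip',(339,225),.05),('jaw tip',(291,238),.05),
 ('crTL',(151,207),.03),('crTR',(184,204),.03),('crBL',(153,286),.03),('crBR',(189,281),.03)]: print(n,onz(T,uv,z).round(3))
print('shelf corner',two(T,(51,150),S,(603,243)),'shelf bot',onz(T,[(105,172),(98,314)],0).round(3))
E
```

```text
oak [[ 0.56  -0.244  0.066]]
wal [[ 0.44  -0.363  0.066]]
mill [[ 0.374 -0.048  0.07 ]]
mug [[0.38  0.104 0.08 ]]
fin [[0.602 0.096 0.091]]
beamR [[ 0.628 -0.062  0.03 ]]
beamL [[0.584 0.156 0.03 ]]
anvil tip [[ 0.527 -0.055  0.05 ]]
jaw tip [[0.499 0.057 0.05 ]]
crTL [[0.583 0.399 0.03 ]]
crTR [[0.589 0.317 0.03 ]]
crBL [[0.394 0.389 0.03 ]]
crBR [[0.404 0.302 0.03 ]]
shelf corner (array([0.62822798, 0.45660933, 0.38491138]), np.float64(0.04472663693709303)) shelf bot [[0.681 0.537 0.   ]
 [0.325 0.54  0.   ]]
```

View pics/wrist0.png

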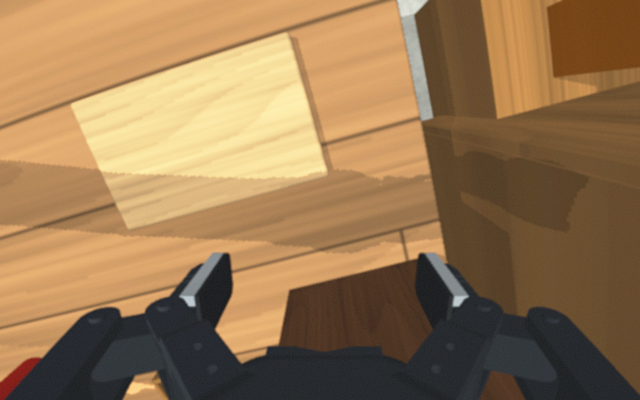

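Run:
```python
from h import *
T=cam('top')
print('cam',(-T[2].T@T[3]).round(3))
for z in (0,.1,.15,.2,.25,.3,.35): print(z,onz(T,[(51,150),(45,325)],z).round(3).tolist())
p=arm.read_tool_pos();q=arm.read_eef_rot()
for z in (.4,.45,.5,.55): 
    j=arm.ik([p[0],p[1],z],q); print(z,None if j is None else np.round(j,2))
```

```text
cam [ 0.436 -0.015  1.041]
0 [[0.746, 0.692, 0.0], [0.297, 0.68, 0.0]]
0.1 [[0.716, 0.624, 0.1], [0.311, 0.613, 0.1]]
0.15 [[0.701, 0.59, 0.15], [0.317, 0.58, 0.15]]
0.2 [[0.686, 0.556, 0.2], [0.324, 0.547, 0.2]]
0.25 [[0.671, 0.522, 0.25], [0.331, 0.513, 0.25]]
0.3 [[0.656, 0.488, 0.3], [0.337, 0.48, 0.3]]
0.35 [[0.642, 0.454, 0.35], [0.344, 0.447, 0.35]]
0.4 [-1.33  0.55 -0.01  1.26  0.    1.33 -0.04]
0.45 [-1.33  0.53 -0.01  1.16  0.    1.45 -0.04]
0.5 [-1.33  0.53 -0.    1.04  0.    1.58 -0.04]
0.55 [-1.33  0.54 -0.    0.89  0.    1.72 -0.03]
```

Run:
```python
from h import *
p=arm.read_tool_pos()
arm.line_to([p[0],p[1],.5],velocity=.3); print(arm.read_time())
for n,P in [('cr',(.45,.30,.40)),('cal',(.55,.05,.36)),('pcs',(.5,-.27,.36))]:
    arm.movep(P,down(np.pi/2)); arm.pause(.3); c,im=shot('wrist','w_'+n); np.savez(f'w_{n}.npz',K=c[0],d=c[1],R=c[2],t=c[3])
    print(n,arm.read_time(),arm.read_tool_pos().round(3),arm.read_joint_positions().round(2))
ims=[cv2.resize(cv2.imread(f'pics/w_{n}.png'),None,fx=.62,fy=.62) for n in('cr','pcs')]
cv2.imwrite('pics/m1.png',np.vstack(ims))
```

```text
0.95
cr 2.9083 [0.45 0.3  0.4 ] [-0.68  0.36  0.08  1.59 -0.03  1.19  0.97]
cal 4.3167 [0.55  0.051 0.36 ] [-0.24  0.41  0.16  1.63 -0.07  1.11  1.51]
pcs 5.9 [ 0.5   -0.269  0.36 ] [ 0.3   0.44  0.23  1.59 -0.11  1.12  2.14]
```

View pics/w_cal.png

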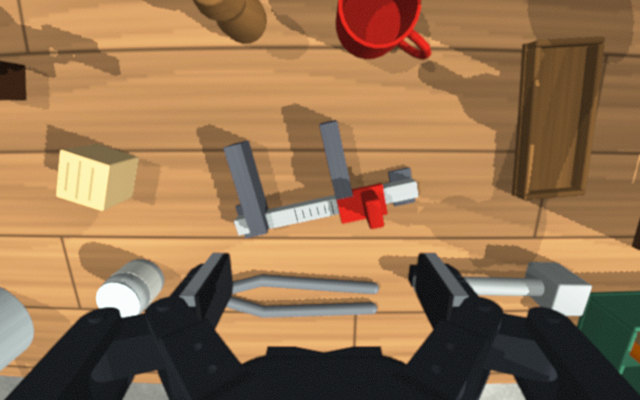

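View pics/m1.png

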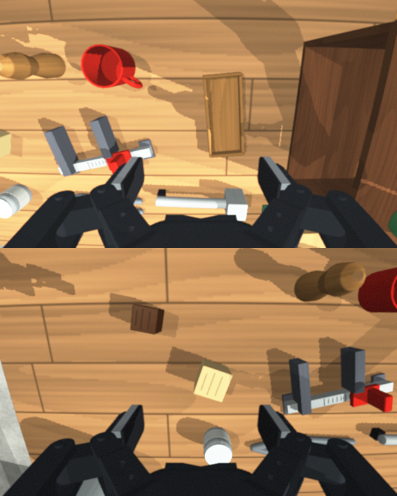

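Wrist pictures: the anvil top runs from (237,145) to (255,232) and the jaw top from (330,123) to (342,195), with the red fin at (365,203). The oak is at (97,178), the crate at (560,118), and the only other wood piece is the walnut at (148,318) in the mosaic. So only oak and walnut are present. I'll take closer shots for accuracy.

Run:
```python
from h import *
out=[]
for n,P in [('wal',(.41,-.36,.28)),('oak',(.53,-.25,.28)),('cal',(.525,.02,.28)),('cr',(.46,.35,.28))]:
    arm.movep(P,down(np.pi/2)); arm.pause(.3); c,im=shot('wrist','c_'+n); np.savez(f'c_{n}.npz',K=c[0],d=c[1],R=c[2],t=c[3])
    print(n,arm.read_time(),arm.read_tool_pos().round(3))
    out.append(im)
cv2.imwrite('pics/m2.png',np.hstack([cv2.resize(o[80:280,220:420],(400,400),interpolation=cv2.INTER_CUBIC) for o in out[:2]]))
cv2.imwrite('pics/m3.png',cv2.resize(out[2][60:260,180:446],(798,600),interpolation=cv2.INTER_CUBIC))
cv2.imwrite('pics/m4.png',cv2.resize(out[3][0:300,180:480],(600,600),interpolation=cv2.INTER_CUBIC))
```

```text
wal 6.9 [ 0.411 -0.359  0.28 ]
oak 7.9417 [ 0.529 -0.251  0.28 ]
cal 9.3417 [0.525 0.019 0.28 ]
cr 10.9667 [0.46  0.349 0.28 ]
```

View pics/m2.png

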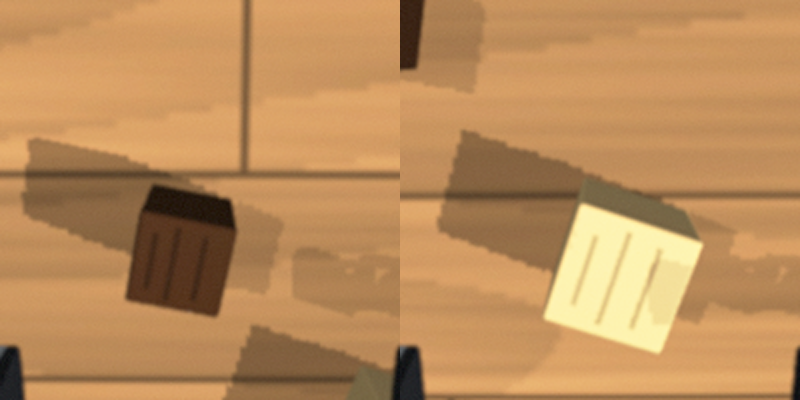

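View pics/m3.png

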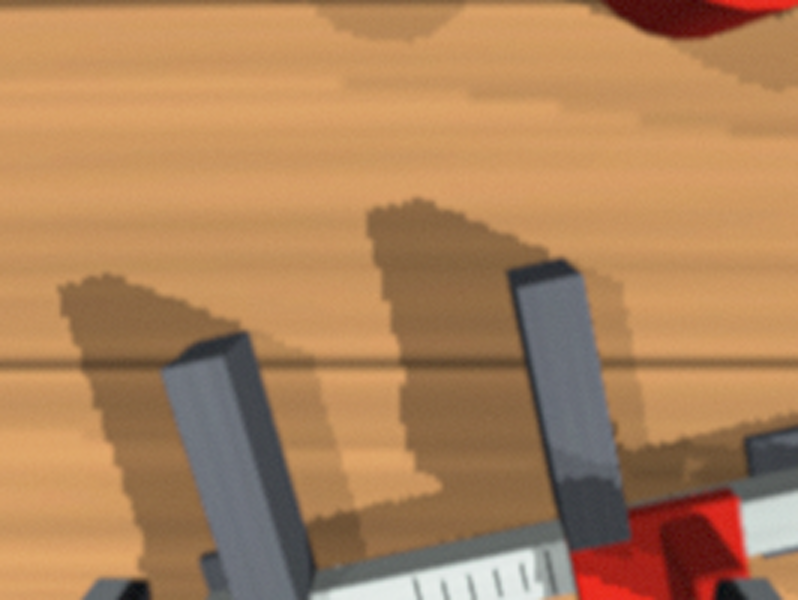

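View pics/m4.png

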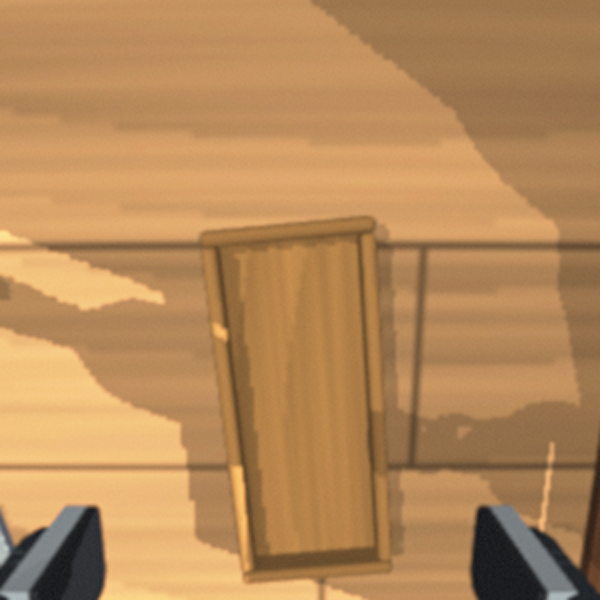

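Crops: walnut top corners in m2 are (144,210), (236,230), (217,317), (126,298). Oak's are (581,203), (702,242), (660,353), (543,320). In m3 the anvil tip edge is (163,370)-(232,352) and its contact edge runs on to (305,600). The jaw tip is (515,287)-(583,272). In m4 the crate rim corners are (202,238), (375,220), (389,570), (247,580).

Run:
```python
from h import *
def L(n): f=np.load(f'c_{n}.npz'); return [f[k] for k in 'KdRt']
def px(p,s,o): return np.float64(p)/s+np.float64(o)
def quad(P):
    P=P[:,:2]; e=[np.linalg.norm(P[i]-P[(i+1)%4])*1e3 for i in range(4)]
    d=P[1]-P[0]+P[2]-P[3]; return P.mean(0).round(4),'e',np.round(e,1),'yaw(edge01)',np.arctan2(d[1],d[0]).round(3)
print('wal',quad(onz(L('wal'),px([(144,210),(236,230),(217,317),(126,298)],2,(220,80)),.066)))
print('oak',quad(onz(L('oak'),px([(181,203),(302,242),(260,353),(143,320)],2,(220,80)),.066)))
print('crate',quad(onz(L('cr'),px([(202,238),(375,220),(389,570),(247,580)],2,(180,0)),.03)))
A=onz(L('cal'),px([(163,370),(232,352),(305,600),(515,287),(583,272),(568,545),(630,540)],3,(180,60)),.05)[:,:2]
print(A.round(4)); g=lambda a,b:np.arctan2(*(A[b]-A[a])[::-1])
print('yaws x:',g(1,2),g(3,5),g(4,6),'y:',g(0,1)-np.pi/2,g(3,4)-np.pi/2,'tips',g(1,3)-np.pi/2)
# top-camera checks
```

```text
wal (array([ 0.4356, -0.3716]), 'e', array([44.1, 45.3, 45.5, 45.2]), 'yaw(edge01)', np.float64(1.352))
oak (array([ 0.5615, -0.2443]), 'e', array([60.1, 60.8, 60.7, 62.1]), 'yaw(edge01)', np.float64(1.259))
crate (array([0.492 , 0.3584]), 'e', array([ 86. , 196.2,  82.9, 194.4]), 'yaw(edge01)', np.float64(1.66))
[[ 0.5242 -0.069 ]
 [ 0.5183 -0.0458]
 [ 0.6078 -0.0256]
 [ 0.4972  0.046 ]
 [ 0.4924  0.0676]
 [ 0.5868  0.0665]
 [ 0.585   0.088 ]]
yaws x: 0.22257127886831493 0.22514190507245568 0.2169929521771823 y: 0.2523555326093039 0.2186361760554516 tips 0.22533218654442622
```

Run:
```python
from h import *
f=np.load('w_cal.npz'); W=[f[k] for k in 'KdRt']; T=cam('top')
print('crate via w_cal',onz(W,[(525,43),(605,38),(580,197),(513,197)],.03).mean(0))
iw=cv2.imread('pics/w_cal.png'); it=cv2.imread('pics/top0.png')
def draw(im,c,X,s,o,closed=True,col=(255,255,0)):
    P=(proj(c,X)-o+.5)*s-.5; cv2.polylines(im,[np.int32(P.round())],closed,col,1)
def pts(o,yaw,L): 
    R=np.array([[np.cos(yaw),-np.sin(yaw)],[np.sin(yaw),np.cos(yaw)]]); return [[*(R@np.array(l[:2])+o),l[2]] for l in L]
def allof(im,c,s,o):
    C=(np.array([.492,.3584]),.087); draw(im,c,pts(*C,[(-.1005,-.044,.03),(.1005,-.044,.03),(.1005,.044,.03),(-.1005,.044,.03)]),s,o)
    B=(np.array([.5524,-.0381]),.222); g=.0942
    draw(im,c,pts(*B,[(-.035,0,.05),(.06,0,.05),(.06,-.022,.05),(-.035,-.022,.05)]),s,o)
    draw(im,c,pts(*B,[(-.035,g,.05),(.06,g,.05),(.06,g+.022,.05),(-.035,g+.022,.05)]),s,o)
    y=g+.041; draw(im,c,pts(*B,[(.057,y-.009,.091),(.093,y-.009,.091),(.093,y+.009,.091),(.057,y+.009,.091)]),s,o,col=(0,255,0))
    for p,yw,h in [((.5615,-.2443),1.259,.031),((.4356,-.3716),1.352,.0235)]:
        draw(im,c,pts(np.array(p),yw,[(-h,-h,.066),(h,-h,.066),(h,h,.066),(-h,h,.066)]),s,o)
def crop(im,c,o,w,h,s):
    r=cv2.resize(im[o[1]:o[1]+h,o[0]:o[0]+w],None,fx=s,fy=s,interpolation=cv2.INTER_CUBIC); allof(r,c,s,np.array(o)); return r
a=crop(it,T,(140,195),60,100,3); b=crop(it,T,(235,165),120,90,3); d=crop(it,T,(390,180),112,100,3)
top=np.zeros((300,800,3),np.uint8)
x=0
for i in (a,b): top[:i.shape[0],x:x+i.shape[1]]=i; x+=i.shape[1]
top[:,x:x+260]=d[:,:260]
bot=crop(iw,W,(200,20),420,157,1.9)[:300,:800]
bot=cv2.copyMakeBorder(bot,0,300-bot.shape[0],0,800-bot.shape[1],cv2.BORDER_CONSTANT)
cv2.imwrite('pics/m5.png',np.vstack([top,bot]))
```

```text
crate via w_cal [0.49313677 0.34833251 0.03      ]
```

View pics/m5.png

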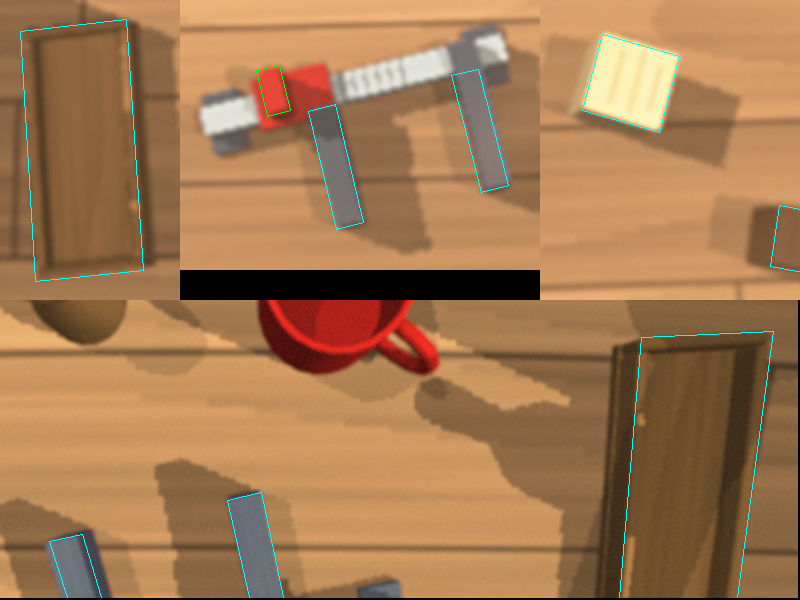

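Overlays match the caliper, fin and pieces closely. The crate sits about 2 mm to the right of its outline in the top view, so I'll use y≈0.3565. Now to grasp the oak, after checking that it hasn't been knocked.

```bash
cat >> h.py <<'E'
BAY=np.array([.5524,-.0381]); CY=.222
CX=np.array([np.cos(CY),np.sin(CY)]); CYV=np.array([-np.sin(CY),np.cos(CY)])
def calp(x,y): return BAY+x*CX+y*CYV
CR=np.array([.492,.3565]); CRY=.087
def crp(x,y=0): return CR+x*np.array([np.cos(CRY),np.sin(CRY)])+y*np.array([-np.sin(CRY),np.cos(CRY)])
def go(xy,z,a):  # joint move, gripper closing line at angle a (mod pi), least wrist turning
    best=None
    for k in (-2,-1,0,1,2):
        q=down(a+k*np.pi); j=arm.ik([*xy,z],q)
        if j is not None:
            s=abs(j[6]-1.0 if False else j[6])
            if best is None or s<best[0]: best=(s,q)
    arm.movep([*xy,z],best[1]); return best
def st(m=''): print(m,'t%.2f'%arm.read_time(),'p',arm.read_tool_pos().round(4),'F',arm.read_ft_force().round(1),'op',round(float(arm.read_opening()),3),'ff',np.round(arm.read_finger_force(),1),flush=True)
E
python3 - <<'E'
from h import *
arm.movep((.53,-.25,.28),down(np.pi/2)); arm.pause(.3); c,im=shot('wrist')
d=cv2.absdiff(im,cv2.imread('pics/c_oak.png'))[140:270,270:390].mean(); print('diff',d)
if d<8:
    print(go((.5615,-.2443),.20,-.312)); st('above')
    arm.line_to([.5615,-.2443,.099],velocity=.1); st('down')
    arm.move_gripper(0.0,40); st('grip')
    p=arm.read_tool_pos(); arm.line_to([p[0],p[1],.2],velocity=.15); st('up')
    print(arm.read_joint_positions().round(2))
E
```

```text
diff 4.9788461538461535
(np.float64(0.7219762715954775), array([0.80838193, 0.58865835, 0.        , 0.        ]))
above t14.84 p [ 0.5615 -0.2444  0.2002] F [-0.  -0.2  0. ] op 1.001 ff 0.0
down t16.00 p [ 0.5618 -0.2447  0.0997] F [ 0.3 -0.3 -1.3] op 1.002 ff 0.0
grip t16.34 p [ 0.5619 -0.2446  0.0999] F [-0.2 -0.1  4. ] op 0.72 ff 44.3
up t17.17 p [ 0.5614 -0.2438  0.1988] F [ 0.3  0.  -1.6] op 0.723 ff 43.9
[-0.11  0.83  0.88  1.67 -0.74  1.01  0.72]
```

Run:
```python
from h import *
P=calp(-.005,.042)
print(go(P,.2,CY)); st('above'); 
arm.line_to([*P,.102],velocity=.1); arm.line_to([*P,.1005],velocity=.02); st('down')
arm.move_gripper(.85); st('rel')
arm.line_to([*P,.24],velocity=.15); st('up')
F=calp(.075,.0942+.041)
print(go(F,.24,CY+np.pi/2)[0]); arm.move_gripper(.6); st('fin above'); arm.pause(.2)
c,im=shot('wrist','fin1'); cv2.imwrite('pics/m6.png',im)
```

```text
(np.float64(0.8462515392715367), array([0.62442735, 0.7810829 , 0.        , 0.        ]))
above t18.14 p [ 5.386e-01 -3.000e-04  2.002e-01] F [ 0.2  0.2 -1.9] op 0.719 ff 43.9
down t19.52 p [0.5384 0.0019 0.1008] F [-0.1 -0.3 -1.4] op 0.721 ff 43.9
rel t19.80 p [0.5385 0.0017 0.1008] F [-0.3 -0.8  0.8] op 0.854 ff 0.0
up t20.88 p [0.5377 0.0021 0.2392] F [-1.4  0.3 -0.6] op 0.847 ff 0.0
0.7211483428785294
fin above t22.58 p [0.5958 0.11   0.2401] F [-0.1 -0.2  0.5] op 0.6 ff 0.0
```

View pics/m6.png

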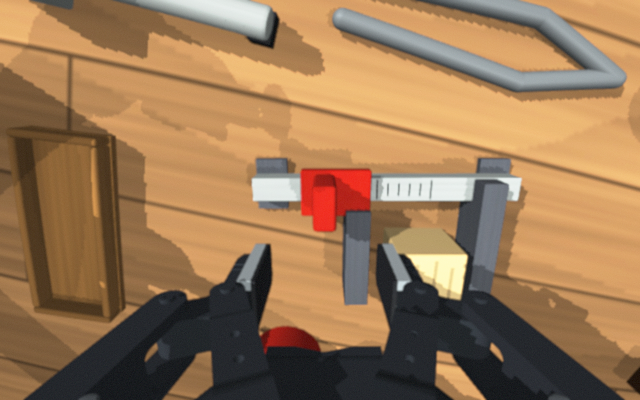

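Oak stands upright between the jaws at (430,265), and the fin (325,200) is centred between the fingers. Gripping the fin and sliding it.

```bash
cat >> h.py <<'E'
def slide(dist,step=.001,fstop=15,v=.03,fast=0):
    """slide held fin towards the anvil; stops at fstop of reaction beyond friction"""
    p0=arm.read_tool_pos(); s=0; f=0; z=p0[2]
    if fast: s=fast; arm.line_to([*(p0[:2]-s*CYV),z],velocity=.05); st('fast')
    while s<dist:
        s+=step; arm.line_to([*(p0[:2]-s*CYV),z],velocity=v); f=arm.read_ft_force()[:2]@CYV
        if f>fstop: break
    print('slid %.4f f %.1f'%(s,f)); return s
E
python3 - <<'E'
from h import *
F=calp(.075,.0942+.041)
arm.line_to([*F,.129],velocity=.12); st('down')
arm.move_gripper(0,50); arm.pause(.2); st('grip')
p=arm.read_tool_pos()[:2]; print('gap at grip',(p-BAY)@CYV-.041,'x',(p-BAY)@CX)
s=slide(.036,fstop=15,fast=.02); st('pressed')
arm.pause(.6); st('held'); p=arm.read_tool_pos()[:2]; print('gap',(p-BAY)@CYV-.041)
E
```

```text
down t23.91 p [0.5963 0.11   0.1299] F [ 0.3 -0.6 -0.5] op 0.604 ff 0.0
grip t24.50 p [0.5961 0.1102 0.1298] F [-1.7  0.6  6. ] op 0.203 ff 49.8
gap at grip 0.09404012490917305 x 0.07529589349791742
fast t25.05 p [0.6008 0.0899 0.1298] F [ 0.6 -1.7  0.8] op 0.203 ff 49.4
slid 0.0360 f 2.6
pressed t29.05 p [0.6041 0.0754 0.1298] F [1.2 3.  4.3] op 0.204 ff 49.9
held t29.65 p [0.6041 0.0753 0.1298] F [1.2 5.2 4.6] op 0.2 ff 49.9
gap 0.05828273675285383
```

Run:
```python
from h import *
s=slide(.008,fstop=15,step=.0005); st('pressed')
arm.pause(.8); st('held'); p=arm.read_tool_pos()[:2]; print('gap',(p-BAY)@CYV-.041)
```

```text
slid 0.0060 f 15.9
pressed t32.65 p [0.6044 0.0748 0.1298] F [-4.3 15.3 10.9] op 0.205 ff 51.0
held t33.45 p [0.6044 0.0747 0.1298] F [-3.9 15.3 11.8] op 0.2 ff 51.0
gap 0.05763680337340273
```

Run:
```python
from h import *
c,a=shot('scene'); c,b=shot('top')
a=cv2.resize(a[160:290,250:420],None,fx=3.5,fy=3.5,interpolation=3); b=cv2.resize(b[155:260,230:370],None,fx=1.35*2.5/1.0*0+1.4,fy=1.4,interpolation=3)
m=np.zeros((455,800,3),np.uint8); m[:a.shape[0],:595]=a[:455,:595]; m[:b.shape[0],600:600+b.shape[1]]=b[:,:200]; cv2.imwrite('pics/m7.png',m)
```

```text
(no output)
```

View pics/m7.png

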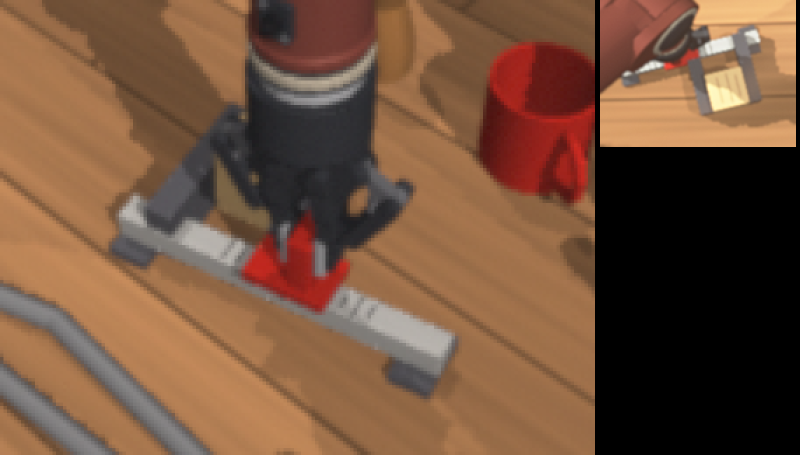

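The top inset shows the oak flush and square between both jaws. I'll press a little firmer, back the jaw off, then fetch the oak.

Run:
```python
from h import *
p0=arm.read_tool_pos(); 
for s in np.arange(.006,.012,.0005):
    arm.line_to([*(p0[:2]-s*CYV),p0[2]],velocity=.03)
    if arm.read_ft_force()[:2]@CYV>22: break
arm.pause(.6); st('firm')
p=arm.read_tool_pos(); print('gap',(p[:2]-BAY)@CYV-.041)
q=p[:2]+.022*CYV; arm.line_to([*q,p[2]],velocity=.05); arm.pause(.3); st('back')
p=arm.read_tool_pos(); print('gap',(p[:2]-BAY)@CYV-.041)
arm.move_gripper(.55); arm.line_to([*p[:2],.24],velocity=.15); st('up')
P=calp(-.005,.031-.004)
go(P,.24,CY); arm.pause(.2); c,im=shot('wrist','oak2'); st()
cv2.imwrite('pics/m8.png',im)
```

```text
firm t35.90 p [0.6046 0.0744 0.1297] F [-6.9 21.5 15.5] op 0.204 ff 56.2
gap 0.057225803985584
back t36.96 p [0.5995 0.0957 0.1297] F [-0.1  0.5  3.2] op 0.203 ff 50.2
gap 0.0790878652756945
up t38.23 p [0.599 0.096 0.239] F [0.3 0.  0.8] op 0.551 ff 0.0
 t39.88 p [ 0.5417 -0.0126  0.2398] F [-0.8 -0.3  0.9] op 0.552 ff 0.0
```

View pics/m8.png

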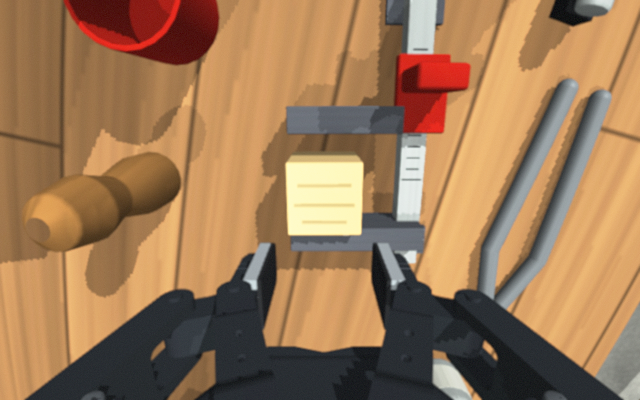

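Oak top corners are (287,160), (362,157), (361,235) and (288,236). It stands against the anvil with the jaw clear.

Run:
```python
from h import *
c=cam('wrist'); Q=onz(c,[(287,160),(362,157),(361,235),(288,236)],.066)[:,:2]; m=Q.mean(0)
print(m,'cal x,y',(m-BAY)@CX,(m-BAY)@CYV,[np.linalg.norm(Q[i]-Q[i-1]).round(4) for i in range(4)])
x=np.clip((m-BAY)@CX,-.012,.004); P=calp(x,.027)
arm.move_gripper(.9); go(P,.2,CY); arm.line_to([*P,.099],velocity=.1); st('down')
arm.move_gripper(0,40); st('grip'); z0=arm.read_tool_pos()[2]
p=arm.read_tool_pos(); arm.line_to([p[0],p[1],.2],velocity=.15); st('up')
D=crp(-.042); go(D,.2,CRY); arm.line_to([*D,.145],velocity=.1); st('over crate')
c,a=shot('scene'); c,b=shot('top'); c,w=shot('wrist')
m=np.zeros((560,800,3),np.uint8); m[:300,:400]=cv2.resize(a[220:340,410:570],(400,300),interpolation=3); m[:300,400:]=cv2.resize(b[190:300,120:267],(400,300),interpolation=3)
m[300:,:416]=cv2.resize(w,(416,260)); cv2.imwrite('pics/m9.png',m); print(z0)
```

```text
[ 0.54165817 -0.0109282 ] cal x,y -0.004495497412296754 0.028870128098344557 [np.float64(0.0643), np.float64(0.0587), np.float64(0.0657), np.float64(0.0614)]
down t41.72 p [ 0.5425 -0.0129  0.0996] F [-0.4  0.1 -0.3] op 0.904 ff 0.0
grip t41.99 p [ 0.5425 -0.0128  0.0998] F [0.3 0.9 4.1] op 0.722 ff 45.2
up t42.82 p [ 0.5418 -0.0123  0.199 ] F [-0.   0.7 -2.8] op 0.721 ff 44.7
over crate t44.92 p [0.4507 0.3527 0.1452] F [ 0.1 -0.7 -1.9] op 0.72 ff 44.7
0.09978216236847334
```

View pics/m9.png

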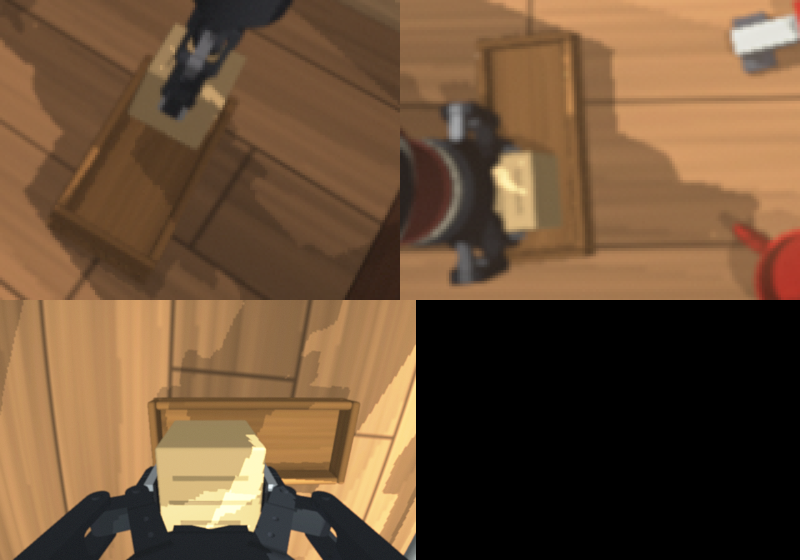

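The oak is held over the crate's near end, upright. In the wrist inset, the crate's far rim corners are (150,400) and (357,402) and the near right corner is (347,484). I'll use these to cross-check the crate's y.

Run:
```python
from h import *
c=cam('wrist'); Q=onz(c,(np.float64([(150,400),(357,402),(347,484)])-[0,300])/.65,.03)[:,:2]
ex=np.array([np.cos(CRY),np.sin(CRY)]);ey=np.array([-ex[1],ex[0]])
for q in Q: print(q.round(4),'in crate frame',((q-CR)@ex).round(4),((q-CR)@ey).round(4))
print('yaw',np.arctan2(*(Q[0]-Q[1])[::-1]),np.arctan2(*(Q[1]-Q[0])[::-1]))
# oak top far edge
Q=onz(c,(np.float64([(157,448),(266,448)])-[0,300])/.65,.111)[:,:2]
for q in Q: print('oak top edge',((q-CR)@ex).round(4),((q-CR)@ey).round(4))
```

```text
[0.3914 0.3942] in crate frame -0.097 0.0463
[0.5837 0.4097] in crate frame 0.0959 0.045
[0.5987 0.3235] in crate frame 0.1035 -0.0422
yaw -3.061181146814706 0.08041150677508703
oak top edge -0.0714 0.0312
oak top edge -0.011 0.0312
```

```bash
sed -i 's/CR=np.array(\[.492,.3565\])/CR=np.array([.492,.3577])/' h.py
python3 - <<'E'
from h import *
D=crp(-.042)
arm.line_to([*D,.145],velocity=.05)
ok=True
for z in np.arange(.14,.1085,-.003):
    arm.line_to([*D,z],velocity=.06); f=arm.read_ft_force()
    if abs(f[2]+1.9)>5 or np.hypot(*f[:2])>6: ok=False; print('contact'); break
st('low')
if ok:
    arm.line_to([*D,.1085],velocity=.02); st('floor')
E
```

```text
low t48.08 p [0.45   0.354  0.1098] F [ 0.5 -0.1 -2. ] op 0.72 ff 44.6
floor t48.33 p [0.4501 0.354  0.1084] F [ 0.3 -0.4 -2.5] op 0.717 ff 44.6
```

Run:
```python
from h import *
p=arm.read_tool_pos()
arm.move_gripper(.85); st('rel'); arm.line_to([*p[:2],.28],velocity=.15)
arm.move_gripper(1.0)
arm.movep((.41,-.36,.28),down(np.pi/2)); arm.pause(.3); c,im=shot('wrist','wal2')
d=cv2.absdiff(im,cv2.imread('pics/c_wal.png'))[160:250,270:350].mean(); print('diff',d)
if d<8:
    P=(.4356,-.3716); go(P,.20,-.219); st('above')
    arm.line_to([*P,.099],velocity=.1); st('down')
    arm.move_gripper(0.0,40); st('grip')
    p=arm.read_tool_pos(); arm.line_to([p[0],p[1],.2],velocity=.15); st('up')
c,a=shot('scene'); cv2.imwrite('pics/scene2.png',a)
```

```text
rel t48.60 p [0.4505 0.3541 0.1089] F [-0.3 -1.2  0.4] op 0.851 ff 0.0
diff 32.89087962962963
```

Walnut has been knocked aside. Locating it again.

Run:
```python
from h import *
im=cv2.imread('pics/wal2.png'); 
for n in ('c_wal','wal2'):
    i=cv2.imread(f'pics/{n}.png'); m=((i.max(2)<110)&(i[...,2].astype(int)>i[...,0]+15)).astype(np.uint8); m[255:]=0
    k,l,s,c=cv2.connectedComponentsWithStats(cv2.morphologyEx(m,cv2.MORPH_OPEN,np.ones((3,3))))
    print(n,[(s[j].tolist()) for j in range(1,k) if s[j,4]>150])
cv2.imwrite('pics/m10.png',cv2.resize(im[60:260,160:460],(750,500),interpolation=3))
st()
```

```text
c_wal [[558, 0, 82, 53, 517], [0, 44, 91, 8, 362], [574, 116, 66, 54, 3093], [234, 166, 69, 3, 207], [284, 172, 54, 66, 2784], [608, 225, 27, 18, 299], [516, 246, 34, 9, 227]]
wal2 [[559, 0, 81, 54, 552], [0, 46, 93, 8, 385], [574, 117, 66, 54, 3086], [246, 148, 94, 65, 2898], [597, 228, 43, 27, 874], [516, 246, 34, 9, 203]]
 t53.12 p [ 0.4101 -0.3599  0.28  ] F [-0.2  0.1  0.3] op 0.997 ff 0.0
```

View pics/m10.png

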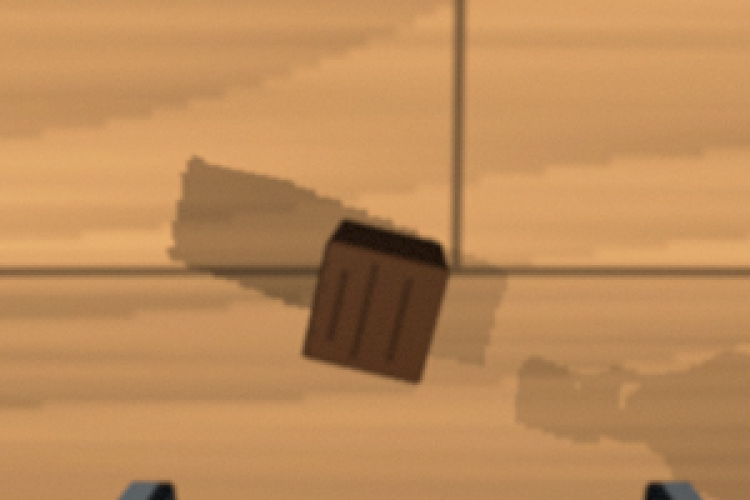

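Walnut's new top corners in the crop are (330,240), (447,266), (418,383) and (302,354). It has moved about 2 cm and is still upright.

Run:
```python
from h import *
c=cam('wrist'); Q=onz(c,np.float64([(330,240),(447,266),(418,383),(302,354)])/2.5+[160,60],.066)[:,:2]
P=Q.mean(0); d=Q[1]-Q[0]+Q[2]-Q[3]; a=np.arctan2(d[1],d[0])-np.pi/2; print(P,a)
go(P,.20,a); st('above')
arm.line_to([*P,.099],velocity=.1); st('down')
arm.move_gripper(0.0,40); st('grip')
p=arm.read_tool_pos(); arm.line_to([p[0],p[1],.2],velocity=.15); st('up')
if .5<arm.read_opening()<.62:
    P=calp(-.005,.034); arm.line_to([p[0],p[1],.22]); go(P,.2,CY); st('above')
    arm.line_to([*P,.102],velocity=.1); arm.line_to([*P,.1005],velocity=.02); st('down')
    arm.move_gripper(.75); st('rel')
    arm.line_to([*P,.24],velocity=.15)
    F=calp(.075,.079+.041); go(F,.24,CY+np.pi/2); arm.move_gripper(.6)
    arm.line_to([*F,.129],velocity=.12); st('fin'); arm.move_gripper(0,50); arm.pause(.2); st('grip')
    p=arm.read_tool_pos()[:2]; print('gap',(p-BAY)@CYV-.041)
    slide(.05,fstop=20,step=.0005,fast=.025); st('pressed'); p=arm.read_tool_pos()[:2]; print('gap',(p-BAY)@CYV-.041)
```

```text
[ 0.40691085 -0.3725196 ] -0.23890332613200327
above t54.34 p [ 0.407  -0.3726  0.2002] F [-0.1 -0.2 -1. ] op 0.999 ff 0.0
down t55.50 p [ 0.4071 -0.373   0.0996] F [-0.4  0.  -0.3] op 0.997 ff 0.0
grip t55.94 p [ 0.4071 -0.3728  0.0995] F [ 1.  -1.   2.9] op 0.543 ff 41.9
up t56.77 p [ 0.407 -0.372  0.199] F [ 0.4  0.4 -0.9] op 0.547 ff 41.6
above t58.50 p [ 0.5399 -0.0079  0.2003] F [-0.4 -0.1 -0.5] op 0.545 ff 41.5
down t59.88 p [ 0.5402 -0.006   0.1008] F [ 0.5 -0.2 -1.4] op 0.546 ff 41.5
rel t60.20 p [ 0.5401 -0.0061  0.1007] F [0.1 0.3 0.3] op 0.753 ff 0.0
fin t64.10 p [0.5997 0.0952 0.1299] F [-0.7  0.  -0.3] op 0.6 ff 0.0
grip t64.69 p [0.5994 0.0955 0.1298] F [-0.4  0.4  4.6] op 0.202 ff 49.6
gap 0.07895769000781547
fast t65.34 p [0.6052 0.0704 0.1298] F [ 0.4 -1.3  2.2] op 0.205 ff 49.4
slid 0.0445 f 20.4
pressed t75.09 p [0.6078 0.0598 0.1297] F [-4.3 19.9 13.5] op 0.202 ff 54.5
gap 0.042294182175065
```

Run:
```python
from h import *
arm.pause(.9); st('firm')
p=arm.read_tool_pos(); arm.line_to([*(p[:2]+.022*CYV),p[2]],velocity=.05); arm.pause(.3)
p=arm.read_tool_pos(); print('gap',(p[:2]-BAY)@CYV-.041)
arm.move_gripper(.55); arm.line_to([*p[:2],.24],velocity=.15); st('up')
P=calp(-.005,.0235-.0046); arm.move_gripper(.85); go(P,.24,CY); arm.line_to([*P,.099],velocity=.12); st('down')
arm.move_gripper(0,40); st('grip')
p=arm.read_tool_pos(); arm.line_to([*p[:2],.2],velocity=.15); st('lift')
if .5<arm.read_opening()<.6:
    D=crp(.042); go(D,.22,CRY); arm.line_to([*D,.145],velocity=.1); f0=arm.read_ft_force(); ok=True
    for z in np.arange(.14,.1085,-.003):
        arm.line_to([*D,z],velocity=.06); f=arm.read_ft_force()
        if np.abs(f-f0).max()>5: ok=False; print('contact',f); break
    if ok: arm.line_to([*D,.1085],velocity=.02)
    st('floor')
```

```text
firm t75.99 p [0.6078 0.0598 0.1297] F [-4.9 18.9 13.2] op 0.203 ff 54.5
gap 0.06424205824618873
up t78.32 p [0.6023 0.0815 0.239 ] F [ 0.  -0.6 -0.5] op 0.548 ff 0.0
down t81.41 p [ 0.5438 -0.0209  0.0997] F [ 0.1  0.3 -1.6] op 0.848 ff 0.0
grip t81.76 p [ 0.5437 -0.0207  0.0997] F [-0.9  0.7  5.9] op 0.55 ff 42.1
lift t82.58 p [ 0.5431 -0.0203  0.1991] F [-0.1  0.1 -2. ] op 0.545 ff 41.8
floor t87.91 p [0.5338 0.3614 0.1084] F [-0.   0.2 -0.9] op 0.543 ff 41.7
```

Release, then shut the caliper. Remaining gap is about 64+4.6 mm.

Run:
```python
from h import *
p=arm.read_tool_pos(); arm.move_gripper(.72); st('rel'); arm.line_to([*p[:2],.28],velocity=.15)
F=calp(.075,.0642+.041); go(F,.24,CY+np.pi/2); arm.move_gripper(.6); arm.line_to([*F,.129],velocity=.12); st('fin')
arm.move_gripper(0,50); arm.pause(.2); st('grip')
slide(.085,fstop=15,step=.001,fast=.06); arm.pause(.5); st('shut'); p=arm.read_tool_pos(); print('gap',(p[:2]-BAY)@CYV-.041)
```

```text
rel t88.21 p [0.534  0.3614 0.1088] F [ 0.8 -0.  -0.5] op 0.722 ff 0.0
fin t91.97 p [0.6029 0.0807 0.1299] F [-0.1 -0.3  0.5] op 0.602 ff 0.0
grip t92.56 p [0.6027 0.081  0.1298] F [-1.5  0.8  6. ] op 0.205 ff 49.7
fast t93.91 p [0.6161 0.0222 0.1298] F [ 0.9 -0.   3.5] op 0.201 ff 49.4
slid 0.0740 f 15.0
shut t97.91 p [0.6181 0.0142 0.1298] F [-3.1 14.9 11.4] op 0.206 ff 50.8
gap -0.004406873707181923
```

Run:
```python
from h import *
p=arm.read_tool_pos()
for s in np.arange(.005,-.001,-.0005):
    arm.line_to([*(p[:2]-s*CYV),p[2]],velocity=.03)
    if arm.read_ft_force()[:2]@CYV<5: break
st('relaxed'); arm.move_gripper(.6); st('open'); q=arm.read_tool_pos(); arm.line_to([*q[:2],.26],velocity=.15); st('up')
ex=np.array([np.cos(CRY),np.sin(CRY)]);ey=np.array([-ex[1],ex[0]])
arm.movep((.46,.35,.28),down(np.pi/2)); arm.pause(.3); c,im=shot('wrist','end_cr'); 
i=im.astype(int); L={'oak':(i[...,2]>150)&(i[...,1]>150)&(i[...,0]>105),'dark':(i.max(2)<105)&(i[...,2]>i[...,0]+10)}
for n,m in L.items():
    m=m.astype(np.uint8); m[250:]=0; m[:, :250]=0; m[:,400:]=0
    k,l,s,ce=cv2.connectedComponentsWithStats(cv2.morphologyEx(m,cv2.MORPH_OPEN,np.ones((3,3))))
    for j in range(1,k):
        if s[j,4]>150:
            r=cv2.minAreaRect(np.argwhere(l==j)[:,::-1].astype(np.float32)); b=onz(c,cv2.boxPoints(r),.074)[:,:2]; w=b.mean(0)-CR
            print(n,s[j].tolist(),'crate xy',(w@ex).round(4),(w@ey).round(4),'sides',np.linalg.norm(b[1]-b[0]).round(4),np.linalg.norm(b[2]-b[1]).round(4))
for nm,x,h in(('oak',-.042,.031),('wal',.042,.0235)):
    print('expected top px',nm,proj(c,[[*crp(x+u*h,v*h),.074] for u,v in((-1,-1),(1,-1),(1,1),(-1,1))]).round().tolist())
arm.movep((.53,.02,.30),down(np.pi/2)); arm.pause(.3); c,im=shot('wrist','end_cal'); i=im.astype(int)
m=((i[...,2]>130)&(i[...,1]<60)&(i[...,0]<60)).astype(np.uint8); k,l,s,ce=cv2.connectedComponentsWithStats(m); print([(s[j].tolist()) for j in range(1,k) if s[j,4]>100])
g=0.; y=-.0046
print('fin top px if shut',proj(c,[[*calp(.075,y+.041+d),.091] for d in(-.009,.009)]).round(1).tolist())
```

```text
relaxed t100.91 p [0.6178 0.0149 0.1298] F [0.1 4.1 5.4] op 0.202 ff 50.1
open t101.33 p [0.6175 0.014  0.1294] F [-0.1  0.2 -0. ] op 0.597 ff 0.0
up t102.35 p [0.6171 0.0145 0.2588] F [-0.5  0.7 -0.6] op 0.599 ff 0.0
oak [279, 71, 64, 11, 355] crate xy -0.1305 -0.0074 sides 0.0075 0.0521
oak [354, 74, 46, 9, 270] crate xy -0.1251 0.047 sides 0.0375 0.0062
oak [250, 82, 150, 20, 1888] crate xy -0.1175 0.0031 sides 0.1241 0.0153
oak [250, 105, 70, 14, 558] crate xy -0.1043 -0.0322 sides 0.0585 0.0107
oak [375, 110, 25, 9, 176] crate xy -0.0946 0.0547 sides 0.0205 0.0066
oak [292, 141, 73, 73, 4675] crate xy -0.0434 0.0006 sides 0.0609 0.0629
oak [250, 235, 24, 15, 222] crate xy 0.013 -0.0693 sides 0.0226 0.0137
dark [311, 218, 49, 32, 1396] crate xy 0.0111 0.0019 sides 0.0317 0.0448
expected top px oak [[290.0, 148.0], [298.0, 215.0], [364.0, 209.0], [361.0, 142.0]]
expected top px wal [[309.0, 243.0], [314.0, 286.0], [361.0, 282.0], [358.0, 239.0]]
[[377, 0, 104, 70, 3848], [282, 233, 57, 55, 1628]]
fin top px if shut [[307.2, 276.0], [324.8, 272.6]]
```

Run:
```python
from h import *
im=cv2.imread('pics/end_cr.png').astype(int); print(im[200:300:6,335].tolist())
m=((im.max(2)<115)&(im[...,2]>im[...,0]+18)).astype(np.uint8); m[:,:290]=0;m[:,385:]=0;m[:210]=0;m[300:]=0
k,l,s,c=cv2.connectedComponentsWithStats(cv2.morphologyEx(m,cv2.MORPH_OPEN,np.ones((3,3)))); print(s[1:].tolist())
# bystanders moved? compare top views with the arm now vs start
_,t=shot('top'); d=cv2.absdiff(t,cv2.imread('pics/top0.png')).max(2)
for n,(x,y) in dict(mug=(268,290),mill=(338,292),tin=(408,139),tongs=(315,135),tend=(190,148)).items(): print(n,d[y-18:y+18,x-18:x+18].mean())
```

```text
[[165, 233, 249], [168, 234, 250], [73, 130, 181], [48, 88, 122], [24, 36, 56], [25, 35, 55], [22, 35, 53], [32, 54, 84], [34, 57, 88], [31, 56, 87], [32, 52, 83], [44, 70, 116], [42, 70, 110], [35, 61, 100], [59, 101, 142], [115, 178, 234], [129, 199, 245]]
[[311, 217, 57, 66, 2553], [365, 248, 3, 4, 12], [307, 276, 10, 9, 73]]
mug 45.10956790123457
mill 12.97608024691358
tin 11.131172839506172
tongs 12.287808641975309
tend 13.679012345679013
```

Run:
```python
from station import arm,ticket
print(arm.read_time(),ticket.finish_job())
```

```text
the job is handed in; nothing more can be done
106.025 None
```

I gauged the oak and then the walnut (cherry and apple were not on the table), packed both upright in the crate and slid the caliper shut. I handed the job in at 106 s; the mug was hidden by the arm in my last check, but nothing touched it.

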